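# Fit the round insert into the sloping slicer and lock it in

## Robot

A 7-joint arm with a two-finger parallel gripper is mounted at the origin on the work surface. World frame = base frame: x ahead of the robot, y to its left, z up, the work surface at z = 0. Lengths are in mm, angles in rad, forces in N, time in s.
With the tool pointing down it reaches from about 400 to 875 mm from the base axis. Payload 4.4 kg.
Tool frame: the origin (TCP) lies at the very end of the fingers, on their centre line; the grasp point (between the pads) lies ctrl.grip_depth behind it (ctrl.grip_depth is the distance from the TCP to the grasp point, in mm); y points along the fingers, x is the direction in which the jaws open and shut, and the axes are right-handed (so a half turn about y gives the same grasp; the last joint's range is limited). The gripper opens to 85 mm and grips with 20 to 120 N. Pads are 22 mm wide; open, the fingers measure 114 mm over their backs; the gripper's body (76 mm by 85 mm) begins 54 mm behind the grasp point. The pads swing forward as they close: fully open they stand 13 mm farther back than shut.
Start: joints at [-0.066, 0.628, 0.038, 1.517, -0.027, 0.996, -0.02], TCP at [650.014, 0.027, 231.313] pointing down, gripper open.
Joint ranges: [-3.06, 3.06], [-0.37, 2.12], [-1.25, 1.32], [0.18, 2.47], [-1.1, 4.24], [0.23, 1.98], [-2.94, 2.94]. Speed limits (rad/s): [2.57, 2.57, 3.14, 3.14, 3.14, 3.14, 3.14].

## Interface

Orientations are given as [roll, pitch, yaw] about the fixed x, y, z axes, in that order (R = Rz(yaw) Ry(pitch) Rx(roll)).
In Python, from cell import ctrl gives the robot as it stands.
- The arm moves only by the tool apply_moves, never from a script. Its argument "motion" is a list of rows, each a list of 5 numbers: the shift along the tool's x, y, z in cm, then the turn about the tool's y in rad, then the finger opening in cm, from 0 to 8.54. In form: [[tx, ty, tz, roll, hand], ...]. A call has 1 to 20 rows; each row is the pose to reach, as a shift and turn from the pose commanded when the call began, along the tool's axes at that moment; what a row does not reach only later rows make up. A row lasts 1/8 s, in which the tool goes at most 62.5 mm and 10.7 degrees, less where a joint would pass 70% of its speed; a pose out of reach is approached as far as the arm can. A call with a gripper value outside its range is refused whole. The fingers move at their own pace and stop on an object; the grip force is fixed at half the most. Time passes only in rows, so rows that repeat a pose let the fingers close. It gives the time, the measured TCP pose, the force and the opening at its end, in the units of the state.
- ctrl.read_state(): the state, without advancing time (a new reading comes with each control period).
- ctrl.get_image(name): name is "scene" or "side" or "wrist"; returns a dict with "image" (384x512x3 uint8, red, green, blue), "vfov" (degrees; the focal length in pixels is half the picture's height over the tangent of half this angle, whatever the lens; pixels are square), "cx", "cy" (the principal point, pixels), "extrinsics" (4x4, takes a point from world to camera coordinates); the wrist camera has in their place "tool_from_camera" (4x4, takes a point from camera to tool coordinates, whose origin is the TCP and whose axes are the tool frame's). Camera axes: x right, y up, looking along -z (the intrinsics and any distortion apply to the point x, -y, -z); pixel columns grow to the right and rows downward; lengths in mm; the calibration is good to about 2 mm. A picture is of the moment at which its call begins: read the wrist's pose just before it. There is no depth.
- ctrl.finish_job(): hands the job in, once; it reports no verdict.
Trained networks look in a picture, given as the dict that the camera call returned (one of the last four; its "shot" number tells which), for a name from the list of things; names that differ only in an ending like _2 or _b are one class to them, and where a whole thing is asked for, a point or a joint stands for the part that bears it (a point fixed in the world has none). Each returns a list of dicts, best first, with "confidence" (0 to 1); they miss things now and then, are a little off and sometimes report something else, mostly with a low value. They report only what shows in the picture. A call takes as long as a camera call. They do not tell look-alikes from the thing itself.
- ctrl.search_frame(picture, query): "location" ([x, y, z] in mm, in world coordinates, good to about 4 mm: the middle of the surface that is visible of it).
- ctrl.mark_of(picture, query): "location" ([x, y, z] in mm, in world coordinates, good to about 4 mm: a listed point, or the origin of a listed thing).
The state is a dict: "clock": time; "qpos": joint angles; "qd": joint speeds; "tau": joint torques, N m; "eef_pos": TCP position; "tool_rot": TCP orientation; "force": force on the tool from outside, world axes, zero at the start; "torque": the same for the moment, N m; "width": finger opening in mm.
Only numpy, scipy, OpenCV 4.12 (cv2) and the standard library are available. Lean on these libraries where they do the work, as an engineer would, in place of code of your own. Each camera call takes 0.05 s, during which the arm holds its last target.

## Task

Fit the round insert into the round well of the sloping slicer: slide the small lock up the slope to free the retainer, draw the retainer back from the well, and seat the round insert flat on the well's floor with its knob up. Then slide the retainer fully closed over the insert's rim, push the lock fully back down to its locked place, and let go. Leave the square insert and the other things on the counter where they are.

Things in the scene. Friction and masses are not known exactly. Their poses are not given: they have to be found in the camera images.
- deck: Slicer's brushed-steel deck, 147 x 194 mm, sloping 30 degrees, low edge towards the robot; fixed. Origin: centre of the floor of its round well (75 mm diameter, 7 mm deep), 75 mm above the counter. x runs up the slope, y level sideways (robot's left), z square out of the deck. Top face at z = 7 mm, x -55 to 92, y -52 to 142. Retainer and lock lie on the +y side of the well.
- retainer (a joint): Retainer slide (m): 0 closed, 0.035 fully drawn back; moves along deck +y, about 1.5 N friction, stays where left. Flat bar, deck x -15 to 15, z 9.5 to 14.5 mm. Closed it spans y 28 to 92 mm, 8 mm over a seated insert's rim; clear of the well from 0.010. It cannot open while locked: the lock's pin stands 2 mm behind its end.
- retainer_grip (a point): Centre of the top of the retainer's upright round grip (14 mm in diameter, 26 mm high above the bar); deck frame (0, 75 + retainer travel, 40.5) mm. Axes as the deck's.
- lock (a joint): Lock slide (m): 0 locked (lowest), 0.024 fully free; moves up the slope (deck +x), about 1.5 N friction, stays where left. Starts at 0 to 0.004; frees the retainer from 0.013. It cannot return while the retainer is drawn back. Bar 10 mm wide at deck y = 99 mm, x 8 to 62 mm when locked, top at z 14.5 to 15.5 mm.
- lock_grip (a point): Centre of the top of the lock's upright round grip (14 mm in diameter, 26 mm high above the bar); deck frame (50 + lock travel, 99, 40.5) mm. Axes as the deck's.
- round_insert: Round steel plate, 72 mm diameter, 7 mm thick, with an upright round knob in its centre (22 mm diameter, 26 mm high above the plate, 33 mm overall) and a ring of dark holes; about 0.14 kg, loose, flat on the counter, knob up. Origin: centre of its underside; z up through the knob. Seated, its top is flush with the deck.
- square_insert: Square steel plate, 64 x 64 mm and 7 mm thick, with the same knob; it lies flat on the counter, is not wanted, and is to be left where it is. The two inserts swap places at random. Origin: centre of its underside.
- canister: Clear acrylic canister with latch lid, 94 mm in diameter, 142 mm high. Bystander. Origin: centre of its underside.
- salt_cellar: Wooden salt cellar, 80 mm in diameter, 52 mm high. Bystander. Origin: centre of its underside.
- mug: Red ceramic mug, 80 mm in diameter, 90 mm high. Bystander. Origin: centre of its underside.
- tongs: Stainless tongs lying flat, about 250 mm long along their x axis, 70 mm wide, 14 mm high. Bystander. Origin: middle of the underside.
There are look-alikes about, which are no part of the job. What is shaped like the round_insert but purple or yellow is not meant.

How it is judged:
By the outcome, as a careful person would: the job done as asked, in the order asked, and still so for the second after the job is handed in, with the robot touching nothing.
It also fails if it takes over 61 s, if anything falls off the work surface, if the arm or the gripper's body presses on something with over 40 N, if the wrist force passes 120 N, or if a joint passes its speed limit or range.

## Working session

There is one attempt and no reset: what is moved stays moved. The work goes in short steps, Python scripts to look and compute and a tool call to move; the robot and the scene stay as the last step left them, time stands still between calls to the robot, and variables do not carry over. Pictures are saved under pics/ and viewed, and the job is handed in when it is done.

Besides the shell and the picture viewer there is one more tool, called after ">>>" as a command line: name --pt "numbers of a row" for each row, then --argument value for the rest. apply_moves: Moves the arm, as the interface text tells. Its arguments: {"type":"object","properties":{"motion":{"type":"array","items":{"type":"array","items":{"type":"number"}}}},"required":["motion"]}

```bash
ls; mkdir -p pics
python3 - <<'E'
from cell import ctrl
import cv2,numpy as np
s=ctrl.read_state();print(s['clock'],s['eef_pos'],s['tool_rot'],s['width'],ctrl.grip_depth)
for n in ['scene','side','wrist']:
    p=ctrl.get_image(n)
    cv2.imwrite(f'pics/{n}0.png',p['image'][:,:,::-1])
    print(n,p['vfov'],p['cx'],p['cy'],{k:np.round(v,3).tolist() for k,v in p.items() if k in('extrinsics','tool_from_camera')},[k for k in p])
    if 1:
        for q in ['round_insert','square_insert','deck','retainer_grip','lock_grip','canister','salt_cellar','mug','tongs']:
            print(q,[(np.round(d['location']).tolist(),round(d['confidence'],2)) for d in ctrl.mark_of(p,q)][:4])
E
```

```text
pics
0.0 [6.49373895e+02 2.86834113e-02 2.30424267e+02] [-1.57081863e+00  1.85391723e-03 -3.19060188e-05] 85.65137535964833 18.700000000000003
scene 56.27350659861408 251.79581928184132 189.61256440108767 {'extrinsics': [[0.883, 0.469, -0.011, -493.976], [-0.262, 0.513, 0.817, 50.414], [0.389, -0.719, 0.576, -1402.63], [0.0, 0.0, 0.0, 1.0]]} ['image', 'vfov', 'cx', 'cy', 'extrinsics', 'shot']
round_insert [([459.0, -289.0, -2.0], 0.97), ([360.0, -398.0, -2.0], 0.8), ([568.0, -364.0, -2.0], 0.64), ([427.0, -167.0, -1.0], 0.63)]
square_insert [([610.0, -245.0, -1.0], 0.75)]
deck [([530.0, 120.0, 77.0], 0.75)]
retainer_grip [([515.0, 195.0, 116.0], 0.59)]
lock_grip [([465.0, -500.0, 2.0], 0.7), ([515.0, 196.0, 115.0], 0.68), ([562.0, 215.0, 139.0], 0.63), ([759.0, 68.0, 2.0], 0.38)]
canister [([505.0, 473.0, -4.0], 0.53)]
salt_cellar [([746.0, -231.0, -1.0], 0.95)]
mug [([463.0, -497.0, 5.0], 0.98)]
tongs [([758.0, 68.0, 2.0], 0.89)]
side 44.791598944870714 250.4493827133466 195.7551696791864 {'extrinsics': [[0.907, -0.421, -0.017, -488.276], [0.255, 0.517, 0.817, -215.41], [-0.335, -0.
[... 483 characters left out ...]
.0, 4.0], 0.69), ([462.0, -500.0, 4.0], 0.68)]
salt_cellar [([744.0, -232.0, -1.0], 0.59)]
mug [([464.0, -503.0, 4.0], 0.97)]
tongs [([762.0, 66.0, 0.0], 0.67)]
wrist 59.81509767159578 255.18102540734117 190.54503905429306 {'tool_from_camera': [[1.0, 0.001, 0.0, -0.738], [0.0, 0.268, -0.963, -142.165], [-0.001, 0.963, 0.268, 67.987], [0.0, 0.0, 0.0, 1.0]]} ['image', 'vfov', 'cx', 'cy', 'tool_from_camera', 'shot']
round_insert [([424.0, -167.0, -1.0], 0.82)]
square_insert [([613.0, -242.0, -3.0], 0.67)]
deck [([527.0, 121.0, 77.0], 0.6)]
retainer_grip [([609.0, -240.0, -3.0], 0.74)]
lock_grip []
canister []
salt_cellar [([747.0, -236.0, -2.0], 0.78)]
mug []
tongs [([761.0, 66.0, -3.0], 0.59)]
```

View pics/scene0.png

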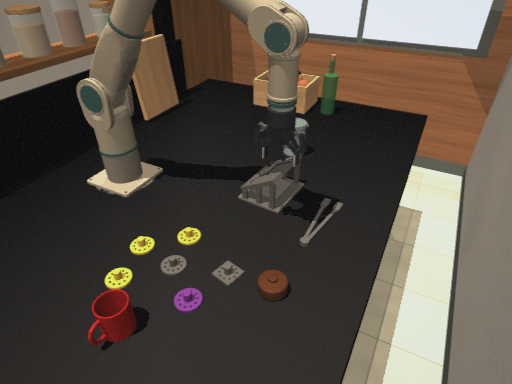

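View pics/side0.png

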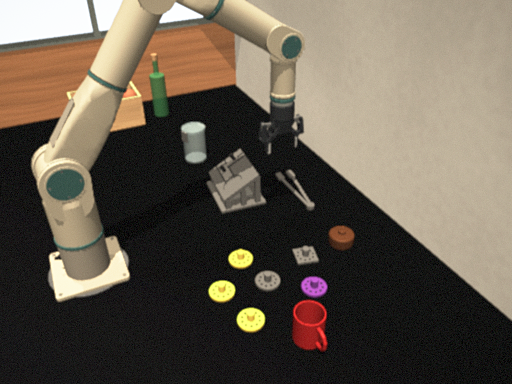

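View pics/wrist0.png

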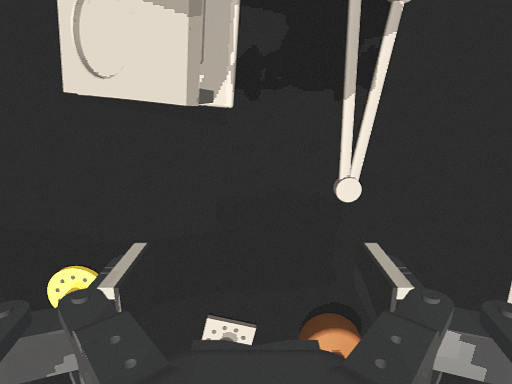

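Run:
```python
import cv2,numpy as np
a=cv2.imread('pics/scene0.png')[220:320,95:275]; b=cv2.imread('pics/side0.png')[235:340,195:375]
a=cv2.resize(a,(720,400-0)); b=cv2.resize(b,(720,420))
cv2.imwrite('pics/crop0.png',cv2.resize(np.vstack([a,b]),None,fx=.73,fy=.73))
```

>>> apply_moves --pt "-13 0 14 -0.18 0" --pt "-13 0 14 -0.36 0" --pt "-13 0 14 -0.54 0" --pt "-13 0 14 -0.72 0" --pt "-13 0 14 -0.9 0" --pt "-13 0 14 -1.08 0" --pt "-13 0 14 -1.26 0" --pt "-13 0 14 -1.44 0" --pt "-13 0 14 -1.57 0" --pt "-13 0 14 -1.57 0"

```text
clock: 2.75
eef_pos: [520.1, 139.8, 231.3]
tool_rot: [-1.571, -0.0, 1.568]
force: [1.2, 0.2, 0.3]
width: 0.2
```

View pics/crop0.png

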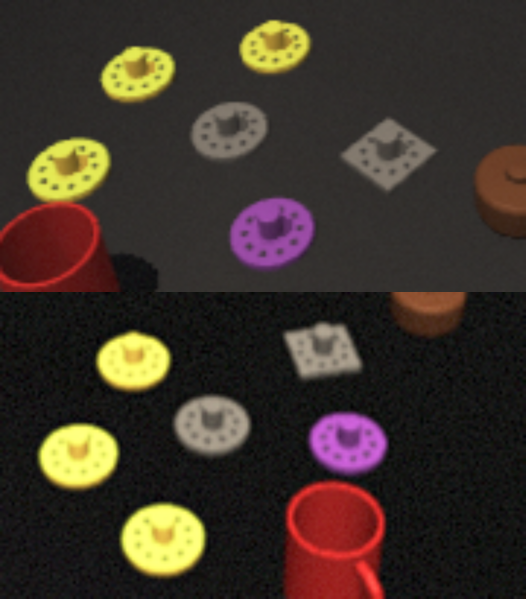

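The grey steel disc is at scene (173,265) and side (267,281). It is the only unpainted round plate. The yellow ones (142,245), (189,236), (118,278), the purple one (188,299) and the square one (228,272) are not meant.

```bash
cat > h.py <<'E'
from cell import ctrl
import cv2,numpy as np
from scipy.spatial.transform import Rotation as Rn
def shot(n,f=None):
    s=ctrl.read_state(); p=ctrl.get_image(n)
    if f: cv2.imwrite('pics/'+f,p['image'][:,:,::-1])
    if n=='wrist':
        T=np.eye(4);T[:3,:3]=Rn.from_euler('xyz',s['tool_rot']).as_matrix();T[:3,3]=s['eef_pos']
        E=np.linalg.inv(T@np.array(p['tool_from_camera']))
    else: E=np.array(p['extrinsics'])
    h=p['image'].shape[0]; fl=h/2/np.tan(np.radians(p['vfov'])/2)
    return p,(E,fl,p['cx'],p['cy'])
def proj(C,X):
    E,fl,cx,cy=C; X=np.atleast_2d(X)@E[:3,:3].T+E[:3,3]
    return np.c_[cx+fl*X[:,0]/-X[:,2], cy-fl*X[:,1]/-X[:,2]]
def ray(C,uv,z):
    E,fl,cx,cy=C; d=E[:3,:3].T@np.array([(uv[0]-cx)/fl,-(uv[1]-cy)/fl,-1]); o=-E[:3,:3].T@E[:3,3]
    return o+d*(z-o[2])/d[2]
def deckR(psi): return Rn.from_euler('ZY',[psi,-np.pi/6]).as_matrix()
def deck(P,psi,X): return np.array(P)+np.atleast_2d(X)@deckR(psi).T
E
python3 - <<'E'
from h import *
import pickle
out={}
for n in ['wrist','scene','side']:
    p,C=shot(n,n+'1.png'); out[n]=C
    for q in (['deck','retainer_grip','lock_grip'] if 1 else []):
        print(n,q,[(np.round(d['location']).tolist(),round(d['confidence'],2)) for d in ctrl.mark_of(p,q)][:3])
pickle.dump(out,open('c1.pkl','wb'))
E
```

```text
wrist deck [([528.0, 120.0, 76.0], 0.88)]
wrist retainer_grip [([515.0, 200.0, 107.0], 0.82)]
wrist lock_grip [([562.0, 212.0, 138.0], 0.94)]
scene deck [([527.0, 121.0, 77.0], 0.68)]
scene retainer_grip [([517.0, 193.0, 115.0], 0.52)]
scene lock_grip [([757.0, 69.0, -2.0], 0.63), ([559.0, 216.0, 138.0], 0.61), ([611.0, -241.0, 2.0], 0.32)]
side deck [([531.0, 125.0, 76.0], 0.73)]
side retainer_grip [([512.0, 197.0, 108.0], 0.5)]
side lock_grip [([559.0, 218.0, 134.0], 0.52)]
```

View pics/wrist1.png

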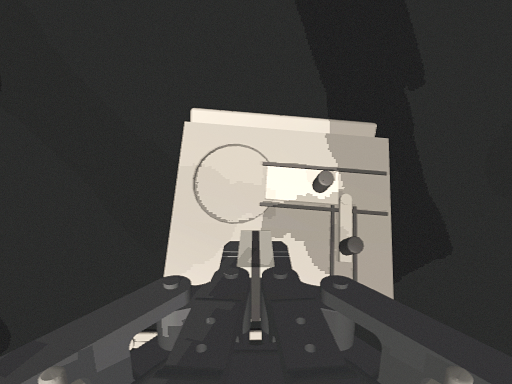

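```bash
cat > fit.py <<'E'
from h import *
import pickle
C=pickle.load(open('c1.pkl','rb'))['wrist']
th=np.linspace(0,2*np.pi,60)
def model(r=0,l=0):
    L=[]
    L.append(np.array([[-55,-52,7],[-55,142,7],[92,142,7],[92,-52,7],[-55,-52,7]]))
    L.append(np.c_[37.5*np.cos(th),37.5*np.sin(th),0*th+7])
    L.append(np.array([[-15,28+r,14.5],[15,28+r,14.5],[15,92+r,14.5],[-15,92+r,14.5],[-15,28+r,14.5]]))
    for z in (15,40.5):
        L.append(np.c_[7*np.cos(th),75+r+7*np.sin(th),0*th+z]); L.append(np.c_[50+l+7*np.cos(th),99+7*np.sin(th),0*th+z])
    L.append(np.array([[8+l,94,15],[62+l,94,15],[62+l,104,15],[8+l,104,15],[8+l,94,15]]))
    return L
def overlay(img,C,P,psi,r,l,f,box,s=4,extra=()):
    x0,y0,x1,y1=box
    im=cv2.resize(cv2.imread(img)[y0:y1,x0:x1],None,fx=s,fy=s,interpolation=cv2.INTER_CUBIC)
    for X in model(r,l):
        q=(proj(C,deck(P,psi,X))-[x0-.5,y0-.5])*s
        cv2.polylines(im,[np.round(q).astype(int)],False,(0,0,255),1)
    cv2.imwrite(f,im)
E
python3 - <<'E'
from fit import *
overlay('pics/wrist1.png',C,[529,122,75],np.radians(-4),0,0,'pics/ov1.png',(160,100,410,290),3)
E
```

```text
(no output)
```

View pics/ov1.png

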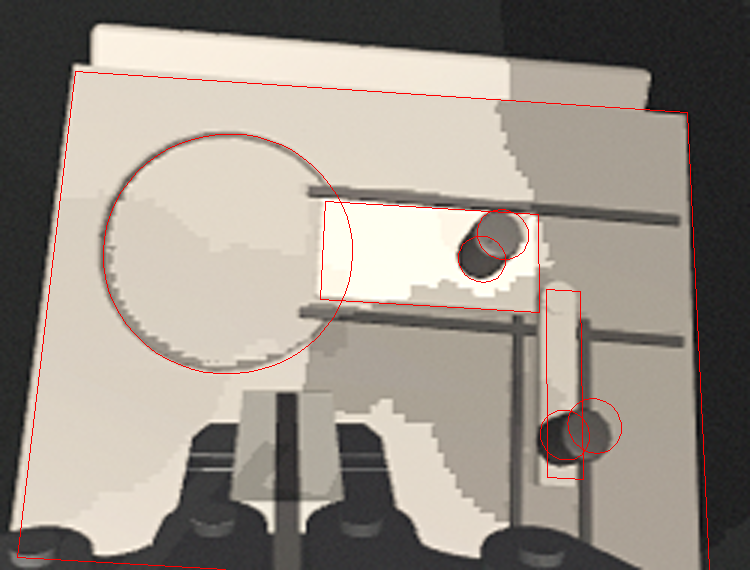

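Run:
```python
from fit import *
D=pickle.load(open('c1.pkl','rb'))
overlay('pics/side1.png',D['side'],[529,122,75],np.radians(-4),0,0.0,'pics/a.png',(195,135,285,215),6)
overlay('pics/scene1.png',D['scene'],[529,122,75],np.radians(-4),0,0.0,'pics/b.png',(230,130,320,210),6)
a=cv2.imread('pics/a.png');b=cv2.imread('pics/b.png');cv2.imwrite('pics/ov2.png',cv2.resize(np.hstack([a,b]),(800,356)))
```

```text
(no output)
```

View pics/ov2.png

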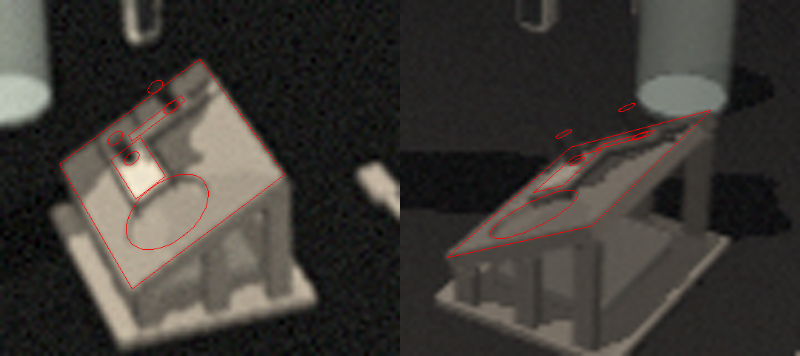

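```bash
cat >> h.py <<'E'
P0=np.array([529,122,75.]);PSI=np.radians(-4)
def W(u,v,h): c,s=np.cos(PSI),np.sin(PSI); return P0+[u*c-v*s,u*s+v*c,h]
def rel(*Ws):
    s=ctrl.read_state();R=Rn.from_euler('xyz',s['tool_rot']).as_matrix()
    print('t',s['clock'],np.round(s['eef_pos'],1),'yaw',round(s['tool_rot'][2],3))
    for w in Ws: print(np.round(R.T@(np.array(w)-s['eef_pos'])/10,2).tolist())
def inv(w):
    c,s=np.cos(PSI),np.sin(PSI);d=np.array(w)-P0;return d[0]*c+d[1]*s,-d[0]*s+d[1]*c,d[2]
E
python3 -c "
from h import *
rel(W(-9,98,75),W(-9,98,45))"
```

```text
t 3.35 [520.  140.1 231.3] yaw 1.57
[8.03, 8.13, -0.68]
[8.03, 11.13, -0.68]
```

>>> apply_moves --pt "4 4 -0.35 0.07 0" --pt "8.0 8.1 -0.7 0.07 0" --pt "8.0 9.6 -0.7 0.07 0" --pt "8.0 11.1 -0.7 0.07 0" --pt "8.0 11.1 -0.7 0.07 0"

```text
clock: 3.98
eef_pos: [526.9, 218.2, 119.7]
tool_rot: [-1.57, 0.002, 1.498]
force: [0.2, -0.3, -0.2]
width: -0.0
```

```bash
python3 -c "
from h import *
e=ctrl.read_state();print(np.round(inv(e['eef_pos']),1),e['force'])
rel(W(-9+39*.866,98,45+39*.5))
shot('wrist','w2.png')"
```

```text
[-8.8 95.8 44.7] [ 0.18878086 -0.31513621 -0.19110318]
t 3.975 [526.9 218.2 119.7] yaw 1.498
[0.22, -1.99, -3.35]
```

View pics/w2.png

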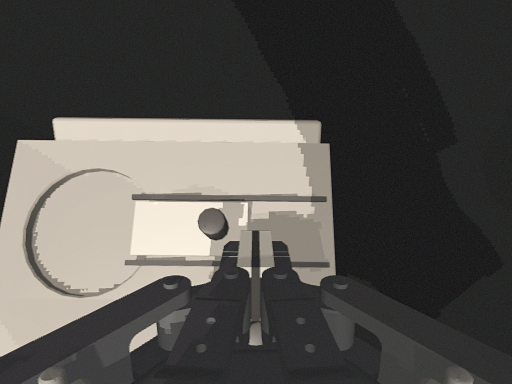

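>>> apply_moves --pt "0.2 -0.5 -0.8 0 0" --pt "0.2 -1.0 -1.7 0 0" --pt "0.2 -1.3 -2.2 0 0" --pt "0.2 -1.6 -2.7 0 0" --pt "0.2 -1.8 -3.0 0 0" --pt "0.2 -2.0 -3.35 0 0" --pt "0.2 -2.0 -3.35 0 0"

```text
clock: 4.9
eef_pos: [560.9, 219.6, 140.4]
tool_rot: [-1.571, -0.0, 1.5]
force: [0.2, -0.2, -0.4]
width: -0.3
```

```bash
python3 -c "
from h import *
e=ctrl.read_state();print(np.round(inv(e['eef_pos']),1),e['force'])
rel()
shot('side','s3.png');shot('wrist','w3.png')
a=cv2.imread('pics/s3.png')[110:230,180:310];cv2.imwrite('pics/s3c.png',cv2.resize(a,None,fx=5,fy=5))"
```

```text
[25.  99.6 65.4] [ 0.20684526 -0.2484376  -0.40851946]
t 4.9 [560.9 219.6 140.4] yaw 1.5
```

View pics/s3c.png

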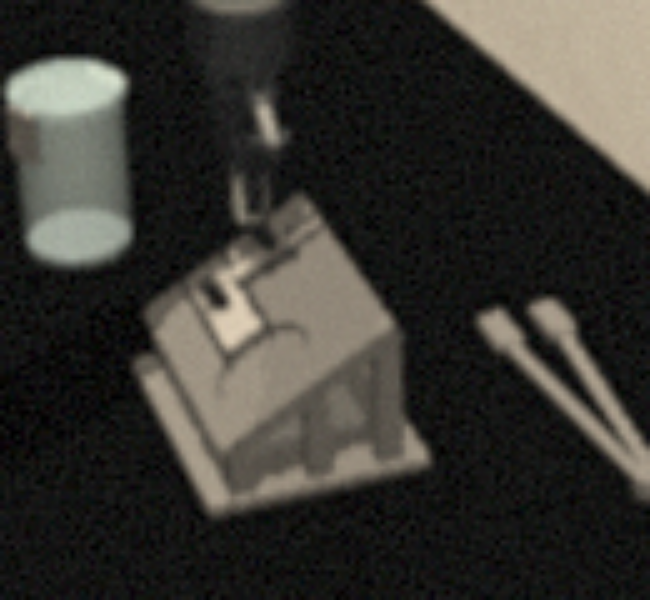

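View pics/w3.png

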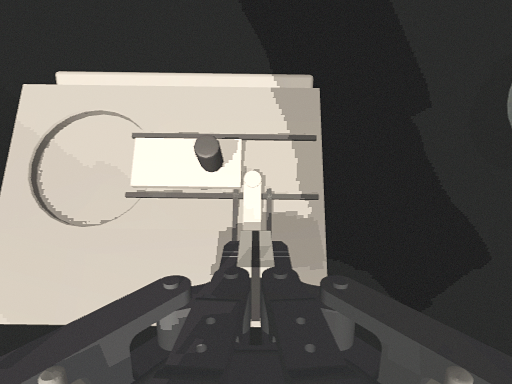

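```bash
cat >> h.py <<'E'
def wcam(s,p):
    T=np.eye(4);T[:3,:3]=Rn.from_euler('xyz',s['tool_rot']).as_matrix();T[:3,3]=s['eef_pos']
    return T
E
python3 - <<'E'
from fit import *
p,C=shot('wrist','w3b.png')
for l in (0,5,10,15,20,24): print(l,proj(C,deck(P0,PSI,[[8+l,99,15]])).round(0).tolist())
print(proj(C,deck(P0,PSI,[[-15,92,14.5],[15,92,14.5]])))
E
```

```text
0 [[254.0, 175.0]]
5 [[254.0, 183.0]]
10 [[254.0, 192.0]]
15 [[254.0, 200.0]]
20 [[254.0, 209.0]]
24 [[254.0, 215.0]]
[[242.40675727 138.71928334]
 [242.00320021 186.7408802 ]]
```

```bash
python3 -c "
from h import *
rel(W(-9,98,65),W(-9,98,42),W(5,98,42),W(25,98,53.5))"
```

```text
t 5.05 [560.3 219.7 140.2] yaw 1.5
[-0.17, 0.02, 3.35]
[-0.17, 2.32, 3.34]
[-0.16, 2.32, 1.94]
[-0.16, 1.17, -0.06]
```

>>> apply_moves --pt "-0.15 0 3.35 0 0" --pt "-0.15 1.2 3.35 0 0" --pt "-0.15 2.3 3.35 0 0" --pt "-0.15 2.3 3.35 0 0" --pt "-0.15 2.3 2.5 0 0" --pt "-0.15 2.3 1.95 0 0" --pt "-0.15 2.0 1.4 0 0" --pt "-0.15 1.7 0.9 0 0" --pt "-0.15 1.4 0.4 0 0" --pt "-0.15 1.2 0 0 0" --pt "-0.15 1.2 0 0 0"

```text
clock: 6.42
eef_pos: [561.0, 218.1, 128.7]
tool_rot: [-1.572, -0.0, 1.5]
force: [-0.1, 0.1, 0.6]
width: -0.1
```

Run:
```python
from fit import *
s=ctrl.read_state()
p,C=shot('wrist','w4.png')
print(np.round(inv(s['eef_pos']),1),s['force'])
for l in (0,5,10,15,20,24): print(l,proj(C,deck(P0,PSI,[[8+l,99,15]])).round(0).tolist())
```

```text
[25.3 98.1 53.7] [-0.10735286  0.05296333  0.63961551]
0 [[257.0, 178.0]]
5 [[257.0, 187.0]]
10 [[257.0, 196.0]]
15 [[257.0, 205.0]]
20 [[257.0, 214.0]]
24 [[257.0, 222.0]]
```

View pics/w4.png

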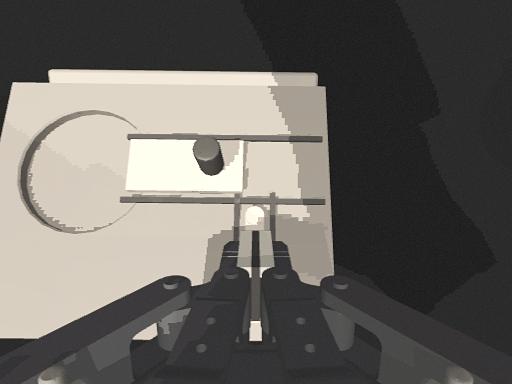

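```bash
python3 -c "
from h import *
rel(W(28.8,98,55.7),W(15,98,90),W(-14,42,70),W(-14,42,22),W(-14,86,22))"
```

```text
t 6.475 [561.  218.2 128.6] yaw 1.5
[-0.02, -0.21, -0.36]
[-0.02, -3.64, 1.01]
[-5.62, -1.65, 3.91]
[-5.63, 3.15, 3.91]
[-1.23, 3.16, 3.92]
```

>>> apply_moves --pt "0 -0.1 -0.2 0 0" --pt "0 -0.25 -0.4 0 0" --pt "0 -0.25 -0.4 0 0" --pt "0 -0.3 0.9 0 0" --pt "0 -3.6 1.0 0 0" --pt "-2.8 -3.6 2.5 0 0" --pt "-5.6 -1.7 3.9 0 0" --pt "-5.6 -1.7 3.9 0 0" --pt "-5.6 1.5 3.9 0 0" --pt "-5.6 3.15 3.9 0 0" --pt "-5.6 3.15 3.9 0 0"

```text
clock: 7.85
eef_pos: [517.1, 165.5, 96.0]
tool_rot: [-1.569, 0.0, 1.501]
force: [0.2, -0.4, 0.3]
width: -0.1
```

Run:
```python
from fit import *
s=ctrl.read_state()
p,C=shot('wrist','w5.png')
print(np.round(inv(s['eef_pos']),1),s['force'])
for l in (15,20,24): print(l,proj(C,deck(P0,PSI,[[8+l,99,15],[50+l,99,40.5]])).round(0).tolist())
print(proj(C,deck(P0,PSI,[[0,75,40.5],[0,28,14.5]])))
rel(W(-14,86,22))
```

```text
[-14.9  42.6  21. ] [ 0.20597412 -0.37902198  0.32222036]
15 [[373.0, 306.0], [407.0, 431.0]]
20 [[374.0, 317.0], [409.0, 447.0]]
24 [[375.0, 326.0], [410.0, 460.0]]
[[332.11336467 253.73102452]
 [225.67255196 257.39654161]]
t 7.9 [517.7 165.7  96.8] yaw 1.501
[4.31, -0.02, -0.04]
```

View pics/w5.png

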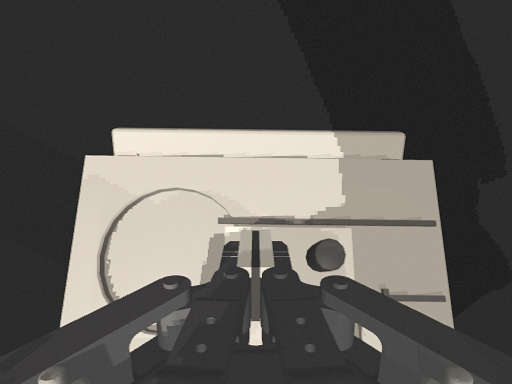

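>>> apply_moves --pt "0.6 0 0 0 0" --pt "1.2 0 0 0 0" --pt "1.8 0 0 0 0" --pt "2.4 0 0 0 0" --pt "3.0 0 0 0 0" --pt "3.5 0 0 0 0" --pt "4.0 0 0 0 0" --pt "4.3 0 0 0 0" --pt "4.3 0 0 0 0"

```text
clock: 9.02
eef_pos: [520.5, 208.5, 96.7]
tool_rot: [-1.571, -0.001, 1.5]
force: [0.4, -0.6, -0.4]
width: -0.1
```

Run:
```python
from fit import *
s=ctrl.read_state()
p,C=shot('wrist','w6.png')
print(np.round(inv(s['eef_pos']),1),s['force'])
for r in (20,25,30,35): print(r,proj(C,deck(P0,PSI,[[-15,28+r,14.5],[0,75+r,40.5],[-15,92+r,14.5]])).round(0).tolist())
```

```text
[-14.5  85.7  21.7] [ 0.42433655 -0.56657933 -0.38912272]
20 [[181.0, 226.0], [277.0, 252.0], [307.0, 226.0]]
25 [[191.0, 226.0], [289.0, 252.0], [316.0, 226.0]]
30 [[201.0, 226.0], [301.0, 252.0], [326.0, 226.0]]
35 [[210.0, 226.0], [313.0, 252.0], [336.0, 226.0]]
```

View pics/w6.png

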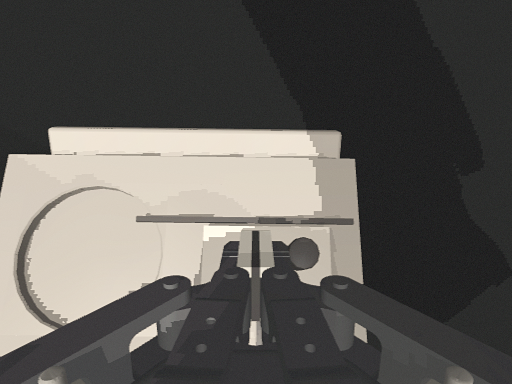

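```bash
python3 -c "
from h import *
rel([500,180,180],[455,-289,170])"
```

```text
t 9.075 [520.4 208.5  96.7] yaw 1.5
[-2.98, -8.33, 1.83]
[-50.08, -7.36, 3.02]
```

>>> apply_moves --pt "-0.5 -2 0 0 0" --pt "-0.5 -6 0 0 0" --pt "-3 -8.5 1.8 0 0" --pt "-9 -8.5 2 0 2" --pt "-15 -8.5 2.2 0 4" --pt "-21 -8.5 2.4 0 5" --pt "-27 -8.5 2.6 0 5" --pt "-33 -8.5 2.7 0 5" --pt "-39 -8 2.8 0 5" --pt "-45 -7.5 3 0 5" --pt "-50 -7.4 3 0 5" --pt "-50 -7.4 3 0 5" --pt "-50 -7.4 3 0 5"

```text
clock: 10.7
eef_pos: [455.4, -287.5, 170.6]
tool_rot: [-1.571, -0.002, 1.5]
force: [0.1, 0.4, 0.2]
width: 50.0
```

Run:
```python
from fit import *
s=ctrl.read_state()
p,C=shot('wrist','w7.png')
print(s['eef_pos'],s['width'])
pickle.dump(C,open('c7.pkl','wb'))
for q in ['round_insert']: print([(np.round(d['location']).tolist(),round(d['confidence'],2)) for d in ctrl.mark_of(p,q)])
print(proj(C,[[460,-289,0],[460,-289,33]]))
```

```text
[ 455.4225687  -287.50353593  170.61629785] 49.97608215318414
[([424.0, -168.0, -0.0], 0.97), ([567.0, -364.0, -1.0], 0.92), ([325.0, -268.0, 4.0], 0.87), ([358.0, -391.0, 0.0], 0.86), ([458.0, -288.0, -2.0], 0.74)]
[[253.64383778 176.81224052]
 [253.53561803 185.50227328]]
```

View pics/w7.png

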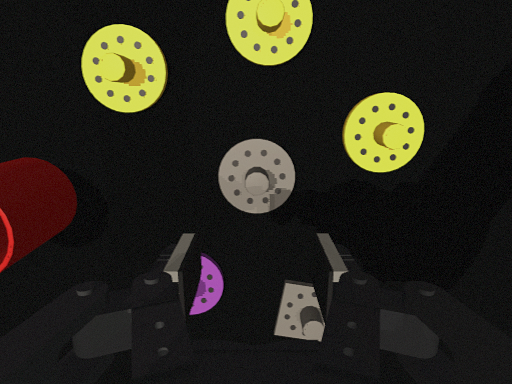

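```bash
python3 -c "
from h import *
rel([458.5,-286.3,14])"
```

```text
t 10.8 [ 455.9 -286.7  170.9] yaw 1.503
[0.04, 15.69, -0.25]
```

>>> apply_moves --pt "0.05 5 -0.25 0 5" --pt "0.05 10 -0.25 0 4" --pt "0.05 13.5 -0.25 0 4" --pt "0.05 15.7 -0.25 0 4" --pt "0.05 15.7 -0.25 0 4" --pt "0.05 15.7 -0.25 0 1.8" --pt "0.05 15.7 -0.25 0 1.8" --pt "0.05 15.7 -0.25 0 1.8" --pt "0.05 15.7 -0.25 0 1.8" --pt "0.05 15.7 -0.25 0 1.8"

```text
clock: 12.05
eef_pos: [458.9, -288.2, 15.0]
tool_rot: [-1.573, 0.0, 1.5]
force: [-0.1, 2.3, 6.6]
width: 19.5
```

Run:
```python
from fit import *
s=ctrl.read_state()
p,C=shot('wrist','w8.png')
print(s['eef_pos'],s['width'],s['force'])
```

```text
[ 458.89793244 -288.20234535   15.02860909] 19.529761801543536 [-0.12658916  2.34130665  6.62479636]
```

View pics/w8.png

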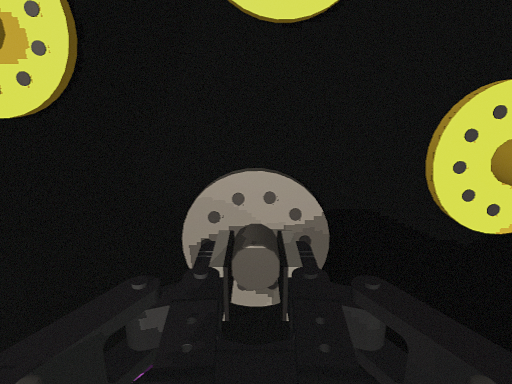

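```bash
cat >> h.py <<'E'
def tcp(delta_deg,xc=36.3,k=24,t=15,v=0,dz=0):
    d=np.radians(delta_deg); xe=xc-7*np.sin(d)
    c=np.array([xe-36*np.cos(d),36*np.sin(d)])+k*np.array([np.sin(d),np.cos(d)])
    u=c[0]*np.cos(np.pi/6)-c[1]*.5; h=c[0]*.5+c[1]*np.cos(np.pi/6)
    return (u,v,h-(k-t)+dz)
E
python3 -c "
from h import *
for d in (30,20,10,0): print(np.round(tcp(d),1))
rel([458.9,-288,150],W(-8,0,90))"
```

```text
[-7.6  0.  31.4]
[-10.3   0.   25.3]
[-11.7   0.   18.8]
[-11.7   0.   11.9]
t 12.1 [ 458.9 -288.2   15. ] yaw 1.5
[0.02, -13.5, -0.03]
[41.41, -15.0, -3.34]
```

>>> apply_moves --pt "0 -1 0 0 1.8" --pt "0 -4 0 0 1.8" --pt "0 -8 0 0 1.8" --pt "1 -12 0 0 1.8" --pt "5 -15 -0.4 0 1.8" --pt "10 -16 -0.8 0 1.8" --pt "15 -16 -1.2 0 1.8" --pt "20 -16 -1.6 0 1.8" --pt "25 -16 -2 0 1.8" --pt "30 -16 -2.4 0 1.8" --pt "35 -16 -2.8 0 1.8" --pt "39 -15 -3.2 0 1.8" --pt "41.4 -15 -3.35 0 1.8" --pt "41.4 -15 -3.35 0 1.8" --pt "41.4 -15 -3.35 0 1.8"

```text
clock: 13.98
eef_pos: [520.4, 120.5, 163.9]
tool_rot: [-1.57, 0.002, 1.499]
force: [0.0, -0.4, -0.5]
width: 19.6
```

Run:
```python
from fit import *
s=ctrl.read_state()
p,C=shot('wrist','w9.png')
print(s['eef_pos'],s['width'],s['force'],inv(s['eef_pos']))
_,D=shot('side','s9.png')
a=cv2.imread('pics/s9.png')[110:230,180:310];cv2.imwrite('pics/s9c.png',cv2.resize(a,None,fx=5,fy=5))
rel(W(*tcp(30,dz=15)),W(*tcp(30,dz=0)))
```

```text
[520.40366144 120.49809904 163.92507469] 19.648764012640516 [ 0.04041663 -0.39039759 -0.52565526] (np.float64(-8.470630997064037), np.float64(-2.097892671005365), np.float64(88.92507469413405))
t 14.075 [520.6 120.2 163.9] yaw 1.497
[0.24, 4.25, -0.07]
[0.24, 5.75, -0.07]
```

View pics/w9.png

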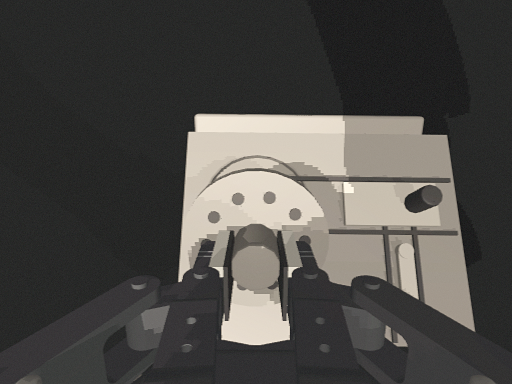

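View pics/s9c.png

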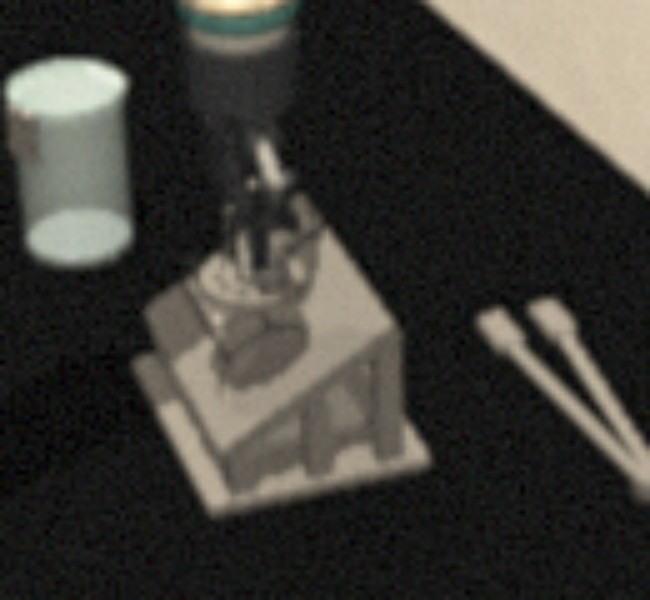

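>>> apply_moves --pt "0.24 2 -0.07 0 1.8" --pt "0.24 4.2 -0.07 0 1.8" --pt "0.24 5 -0.07 0 1.8" --pt "0.24 5.7 -0.07 0 1.8" --pt "0.24 5.8 -0.07 0 1.8" --pt "0.24 5.8 -0.07 0 1.8"

```text
clock: 14.82
eef_pos: [521.4, 123.9, 106.2]
tool_rot: [-1.571, 0.001, 1.499]
force: [-1.2, -2.2, 0.3]
width: 19.7
```

Run:
```python
from fit import *
s=ctrl.read_state()
print(s['eef_pos'],s['width'],s['force'],s['torque'],inv(s['eef_pos']))
p,C=shot('wrist','w10.png')
rel(*[W(*tcp(d)) for d in (30,25,20,15,10,5,0)])
```

```text
[521.37229369 123.88033815 106.22225798] 19.722544742482317 [-1.19949911 -2.2050389   0.27648561] [-0.44569531  0.33164167 -0.04493079] (np.float64(-7.740291355218867), np.float64(1.3436758497107935), np.float64(31.22225797617675))
t 14.875 [521.3 124.  106.2] yaw 1.499
[-0.14, -0.02, -0.02]
[-0.14, 0.27, 0.13]
[-0.14, 0.59, 0.25]
[-0.14, 0.91, 0.33]
[-0.14, 1.24, 0.39]
[-0.14, 1.58, 0.41]
[-0.14, 1.93, 0.4]
```

View pics/w10.png

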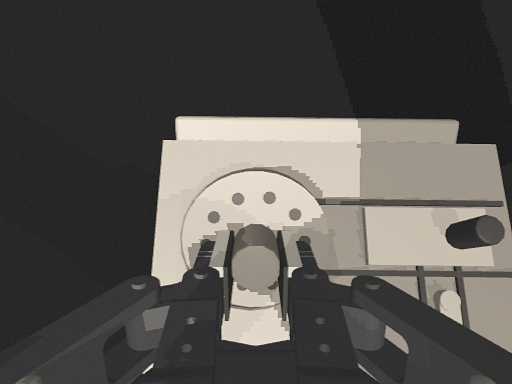

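>>> apply_moves --pt "-0.1 0 0 0 1.8" --pt "-0.12 0.27 0.13 0 1.8" --pt "-0.13 0.6 0.25 0 1.8" --pt "-0.13 0.6 0.25 0 1.8"

```text
clock: 15.38
eef_pos: [518.8, 124.2, 100.9]
tool_rot: [-1.572, -0.001, 1.501]
force: [-5.3, -1.0, 11.6]
width: 19.7
```

Run:
```python
from fit import *
s=ctrl.read_state()
print(s['eef_pos'],s['width'],s['force'],s['torque'],inv(s['eef_pos']))
p,C=shot('wrist','w11.png')
_,D=shot('side','s11.png')
a=cv2.imread('pics/s11.png')[110:230,180:310];cv2.imwrite('pics/s11c.png',cv2.resize(a,None,fx=5,fy=5))
rel(*[W(*tcp(d)) for d in (20,15,10,5,0)])
```

```text
[518.79718653 124.19389894 100.94510434] 19.67499712840408 [-5.32970783 -0.97494872 11.59266036] [-0.29846113  0.79813857 -0.06122395] (np.float64(-10.330998585576737), np.float64(1.4768424249320922), np.float64(25.94510433584543))
t 15.475 [518.8 124.2 101. ] yaw 1.501
[-0.15, 0.07, -0.01]
[-0.15, 0.39, 0.08]
[-0.15, 0.72, 0.13]
[-0.15, 1.06, 0.16]
[-0.15, 1.41, 0.14]
```

View pics/w11.png

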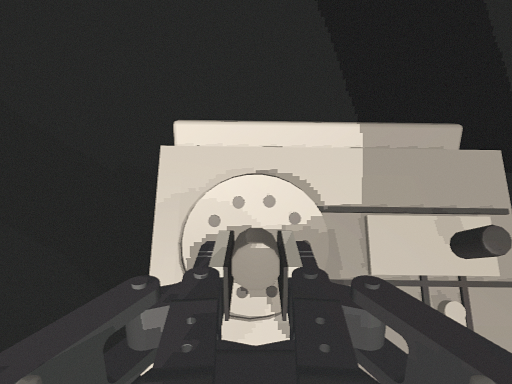

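View pics/s11c.png

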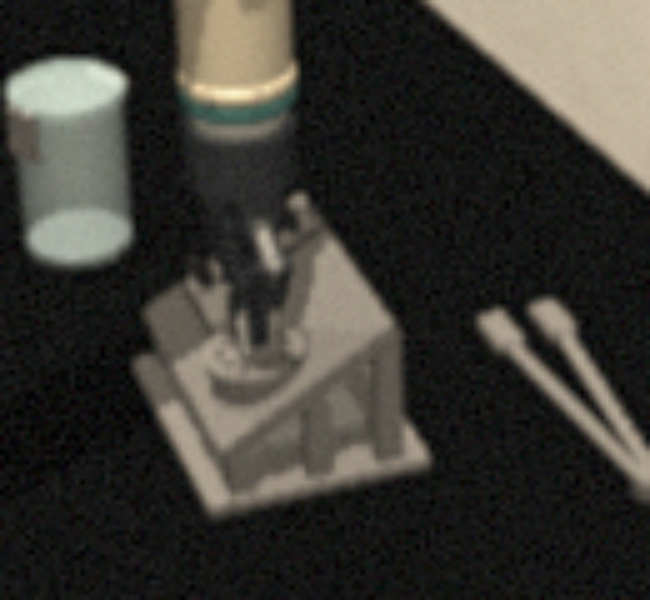

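>>> apply_moves --pt "-0.05 0.2 0.05 0 1.8" --pt "-0.05 0.4 0.09 0 1.8" --pt "-0.05 0.55 0.11 0 1.8" --pt "-0.05 0.72 0.13 0 1.8" --pt "-0.05 0.72 0.13 0 1.8"

```text
clock: 16.1
eef_pos: [515.9, 124.3, 93.6]
tool_rot: [-1.569, -0.0, 1.502]
force: [-8.1, -0.1, 14.0]
width: 19.8
```

Run:
```python
from fit import *
s=ctrl.read_state()
print(s['eef_pos'],s['width'],s['force'],s['torque'],inv(s['eef_pos']))
p,C=shot('wrist','w12.png')
_,D=shot('side','s12.png')
a=cv2.imread('pics/s12.png')[140:220,200:290];a=cv2.resize(a,(675,600));cv2.imwrite('pics/s12c.png',a)
rel(*[W(*tcp(d)) for d in (20,15,10,5,0)])
```

```text
[515.94845413 124.31098905  93.60068364] 19.819148779777304 [-8.14095259 -0.14289092 14.03853195] [0.0753699  1.35018784 0.01578258] (np.float64(-13.180959403220427), np.float64(1.3949297799857905), np.float64(18.600683641299383))
t 16.2 [516.  124.3  93.6] yaw 1.502
[-0.14, -0.67, -0.29]
[-0.14, -0.35, -0.2]
[-0.14, -0.02, -0.15]
[-0.14, 0.33, -0.13]
[-0.14, 0.67, -0.14]
```

View pics/w12.png

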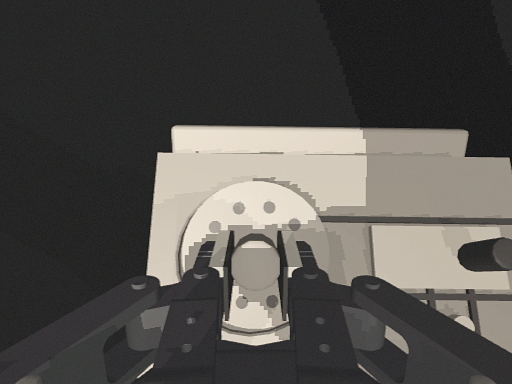

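View pics/s12c.png

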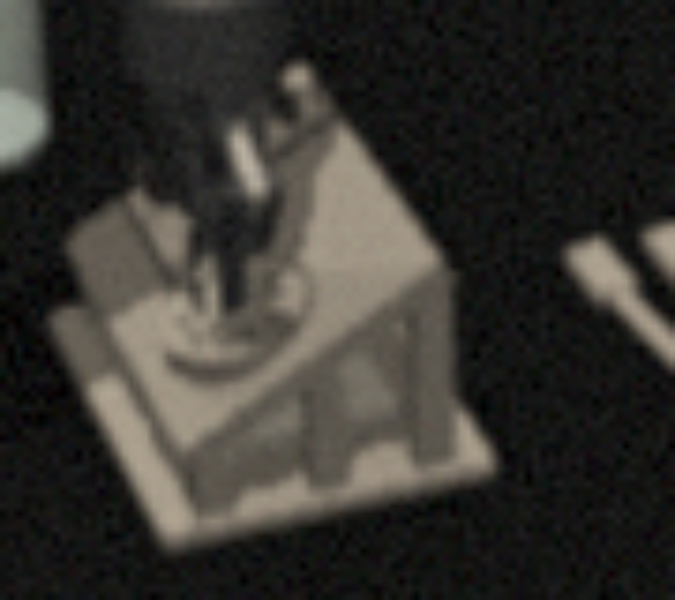

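>>> apply_moves --pt "-0.05 0.0 -0.15 0 1.8" --pt "-0.05 0.15 -0.2 0 1.8" --pt "-0.05 0.33 -0.25 0 1.8" --pt "-0.05 0.5 -0.25 0 1.8" --pt "-0.05 0.67 -0.25 0 1.8" --pt "-0.05 0.67 -0.25 0 1.8"

```text
clock: 16.95
eef_pos: [515.9, 123.1, 87.0]
tool_rot: [-1.565, 0.002, 1.502]
force: [-13.0, -0.0, 20.0]
width: 19.7
```

Run:
```python
from fit import *
s=ctrl.read_state()
print(s['eef_pos'],s['width'],s['force'],s['torque'],inv(s['eef_pos']))
p,C=shot('wrist','w13.png')
_,D=shot('side','s13.png')
a=cv2.imread('pics/s13.png')[140:220,200:290];a=cv2.resize(a,(675,600));cv2.imwrite('pics/s13c.png',a)
rel(*[W(*tcp(d)) for d in (10,5,0)])
```

```text
[515.90839769 123.1439498   87.04127648] 19.683610733880926 [-12.95251429  -0.0463936   20.04040889] [-0.09520693  2.51522953  0.01306227] (np.float64(-13.139509726829873), np.float64(0.22793918332331442), np.float64(12.041276482175277))
t 17.05 [515.9 123.2  87.1] yaw 1.502
[-0.03, -0.67, -0.14]
[-0.02, -0.33, -0.13]
[-0.02, 0.01, -0.14]
```

View pics/w13.png

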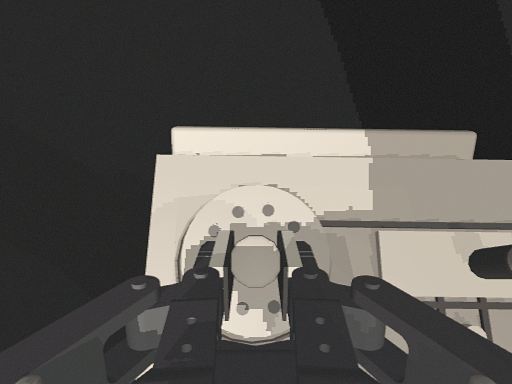

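View pics/s13c.png

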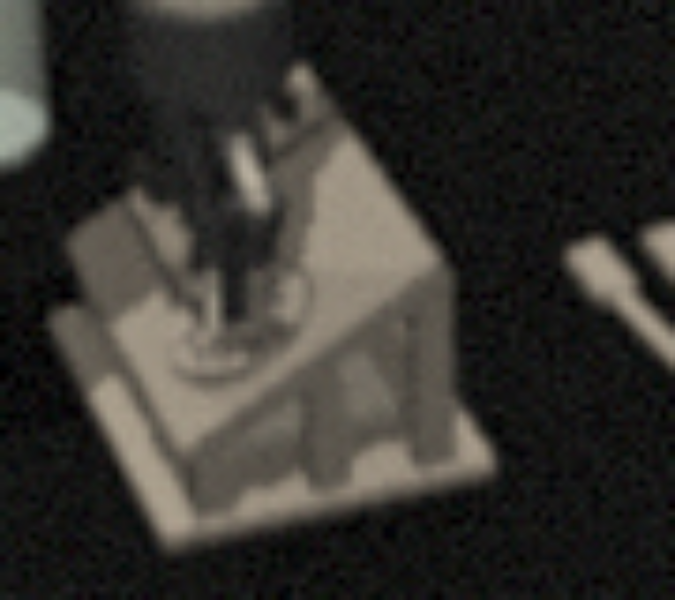

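>>> apply_moves --pt "0 0.05 -0.12 0 1.8" --pt "0 0.15 -0.15 0 1.8" --pt "0 0.15 -0.15 0 1.8" --pt "0 0.1 -0.1 0 3" --pt "0 0 0 0 4" --pt "0 -1 0 0 4" --pt "0 -4 0.5 0 4" --pt "0 -8 1 0 4" --pt "0 -9 2 0 4" --pt "0 -9 2 0 2"

```text
clock: 18.3
eef_pos: [499.8, 123.8, 176.5]
tool_rot: [-1.572, -0.0, 1.5]
force: [-0.1, 0.3, -0.7]
width: 22.6
```

Run:
```python
from fit import *
s=ctrl.read_state()
print(s['eef_pos'],s['width'],s['force'],inv(s['eef_pos']))
p,C=shot('wrist','w14.png');pickle.dump(C,open('c14.pkl','wb'))
_,D=shot('side','s14.png')
a=cv2.imread('pics/s14.png')[140:220,200:290];a=cv2.resize(a,(675,600));cv2.imwrite('pics/s14c.png',a)
```

```text
[499.78609389 123.75958208 176.46541221] 22.55705125238358 [-0.13945127  0.3144124  -0.74879846] (np.float64(-29.265484746843978), np.float64(-0.28256325318586706), np.float64(101.46541220712237))
```

View pics/w14.png

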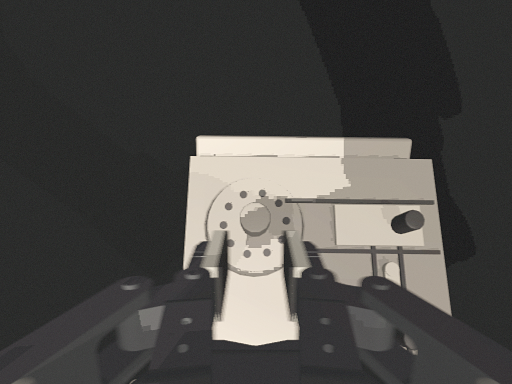

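View pics/s14c.png

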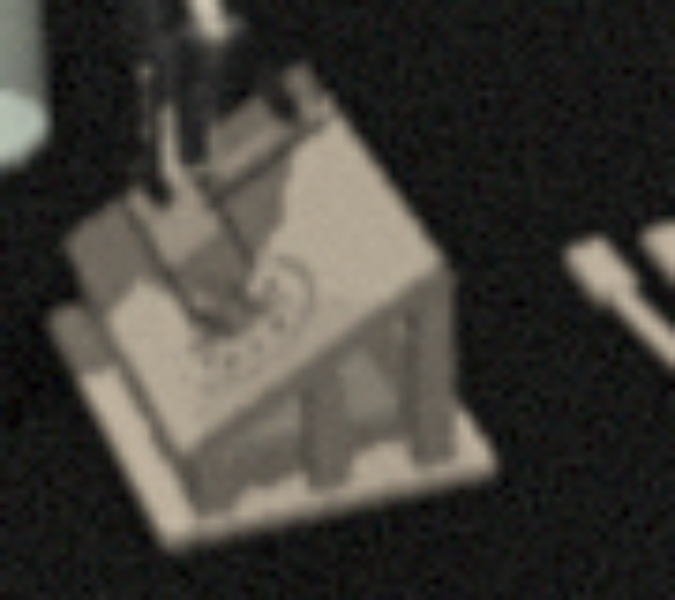

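Run:
```python
from fit import *
C=pickle.load(open('c14.pkl','rb'))
overlay('pics/w14.png',C,P0,PSI,.031*1000,22,'pics/ov14.png',(180,140,450,320),3)
print(proj(C,deck(P0,PSI,[[0,0,33],[0,0,7],[-1.5,0,33]])))
```

```text
[[255.54865544 220.70089791]
 [255.53983021 226.21075001]
 [255.54416616 218.5373804 ]]
```

View pics/ov14.png

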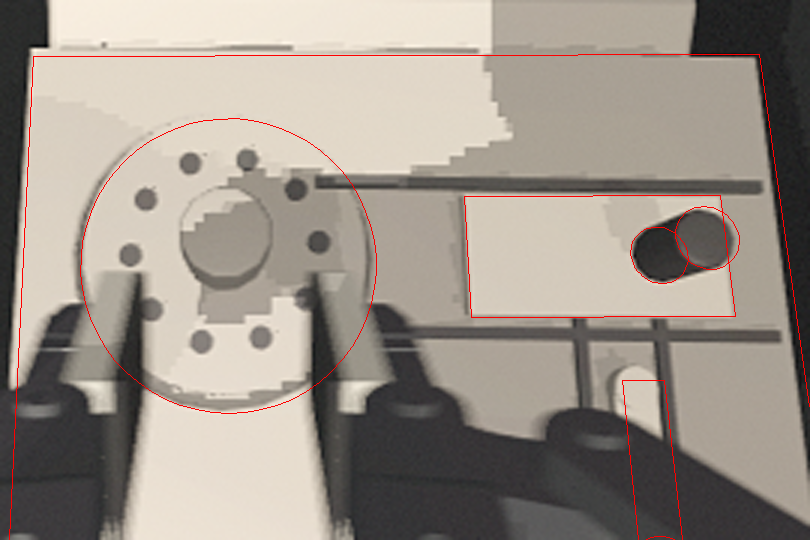

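```bash
python3 -c "
from h import *
rel(W(-14,137,85),W(-14,137,22),W(-14,97,22),W(-14,95,22))"
```

```text
t 18.4 [499.8 123.4 175.2] yaw 1.5
[13.76, 1.51, -1.51]
[13.77, 7.81, -1.52]
[9.77, 7.81, -1.52]
[9.57, 7.81, -1.52]
```

>>> apply_moves --pt "6 0 -1 0 0" --pt "12 1 -1.5 0 0" --pt "13.8 1.5 -1.5 0 0" --pt "13.8 1.5 -1.5 0 0" --pt "13.8 5 -1.5 0 0" --pt "13.8 7.8 -1.5 0 0" --pt "13.8 7.8 -1.5 0 0" --pt "13.2 7.8 -1.5 0 0" --pt "12.6 7.8 -1.5 0 0" --pt "12 7.8 -1.5 0 0" --pt "11.4 7.8 -1.5 0 0" --pt "10.8 7.8 -1.5 0 0" --pt "10.2 7.8 -1.5 0 0" --pt "9.8 7.8 -1.5 0 0" --pt "9.8 7.8 -1.5 0 0"

```text
clock: 20.27
eef_pos: [521.8, 219.7, 97.7]
tool_rot: [-1.57, 0.001, 1.499]
force: [-0.5, 0.5, 0.3]
width: -0.3
```

Run:
```python
from fit import *
s=ctrl.read_state()
print(s['eef_pos'],s['width'],s['force'],np.round(inv(s['eef_pos']),1))
p,C=shot('wrist','w15.png');pickle.dump(C,open('c15.pkl','wb'))
for r in (0,3,6): print(r,proj(C,deck(P0,PSI,[[-15,28+r,14.5],[0,75+r,40.5],[-15,92+r,14.5]])).round(0).tolist())
```

```text
[521.75923547 219.65207727  97.72997277] -0.33813561173413104 [-0.49760852  0.50297516  0.25451063] [-14.   96.9  22.7]
0 [[120.0, 225.0], [203.0, 250.0], [245.0, 224.0]]
3 [[126.0, 225.0], [211.0, 250.0], [251.0, 224.0]]
6 [[132.0, 225.0], [218.0, 250.0], [257.0, 224.0]]
```

View pics/w15.png

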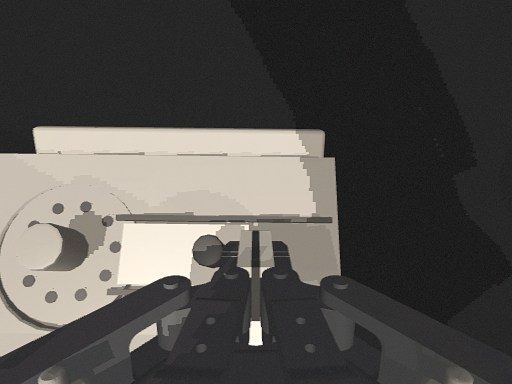

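>>> apply_moves --pt "-0.1 0 0 0 0" --pt "-0.2 0 0 0 0" --pt "-0.3 0 0 0 0" --pt "-0.35 0 0 0 0" --pt "-0.35 0 0 0 0"

```text
clock: 20.95
eef_pos: [521.5, 217.1, 97.8]
tool_rot: [-1.57, -0.0, 1.5]
force: [-1.4, 1.2, -0.5]
width: -0.1
```

Run:
```python
from fit import *
s=ctrl.read_state()
print(s['eef_pos'],s['force'],np.round(inv(s['eef_pos']),1))
```

```text
[521.48328474 217.11777681  97.82759028] [-1.36207465  1.18279994 -0.45671822] [-14.1  94.4  22.8]
```

>>> apply_moves --pt "-0.1 0 0 0 0" --pt "-0.2 0 0 0 0" --pt "-0.3 0 0 0 0" --pt "-0.3 0 0 0 0"

```text
clock: 21.45
eef_pos: [521.6, 216.5, 98.1]
tool_rot: [-1.571, -0.004, 1.501]
force: [-0.8, 6.8, -2.3]
width: -0.3
```

Run:
```python
from fit import *
s=ctrl.read_state()
print(s['eef_pos'],s['force'],np.round(inv(s['eef_pos']),1))
p,C=shot('wrist','w16.png')
for r in (0,3,6): print(r,proj(C,deck(P0,PSI,[[-15,28+r,14.5],[0,75+r,40.5],[-15,92+r,14.5]])).round(0).tolist())
```

```text
[521.55530737 216.49400193  98.11773473] [-0.75623394  6.7731367  -2.33216068] [-14.   93.7  23.1]
0 [[127.0, 224.0], [211.0, 250.0], [252.0, 224.0]]
3 [[132.0, 224.0], [218.0, 250.0], [257.0, 224.0]]
6 [[138.0, 224.0], [225.0, 250.0], [263.0, 224.0]]
```

View pics/w16.png

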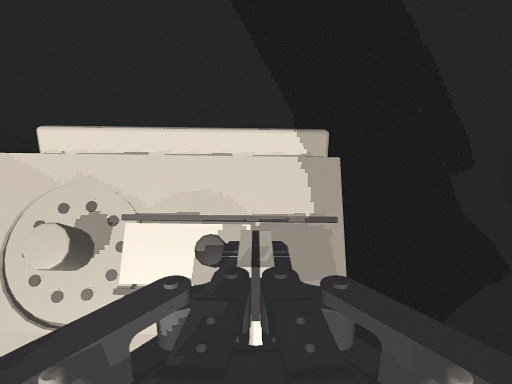

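```bash
python3 -c "
from h import *
rel(W(-14,97,23),W(-14,98,100),W(76,98,100),W(76,98,66.5),W(48,98,50.3))"
```

```text
t 21.5 [521.6 216.5  98.1] yaw 1.501
[0.33, 0.01, -0.0]
[0.45, -7.69, -0.01]
[0.45, -7.68, -9.01]
[0.44, -4.33, -9.0]
[0.43, -2.71, -6.2]
```

>>> apply_moves --pt "0.6 0 0 0 0" --pt "0.7 -4 0 0 0" --pt "0.7 -7.7 0 0 0" --pt "0.7 -7.7 -5 0 0" --pt "0.7 -7.7 -9 0 0" --pt "0.7 -7.7 -9 0 0" --pt "0.7 -6 -9 0 0" --pt "0.7 -4.3 -9 0 0" --pt "0.7 -4.3 -9 0 0"

```text
clock: 22.62
eef_pos: [609.4, 214.1, 138.5]
tool_rot: [-1.566, 0.002, 1.501]
force: [-0.2, 0.3, -0.4]
width: -0.0
```

Run:
```python
from fit import *
s=ctrl.read_state()
print(s['eef_pos'],s['force'],np.round(inv(s['eef_pos']),1))
p,C=shot('wrist','w17.png')
for r in (0,20,24): print(r,proj(C,deck(P0,PSI,[[8+r,99,15],[50+r,99,40.5],[0,75,40.5]])).round(0).tolist())
rel(W(76,98,66.5),W(48,98,50.3))
```

```text
[609.42551944 214.07588474 138.51778639] [-0.20381352  0.32119607 -0.40938709] [73.8 97.5 63.5]
0 [[258.0, 87.0], [259.0, 140.0], [208.0, 42.0]]
20 [[258.0, 121.0], [259.0, 184.0], [208.0, 42.0]]
24 [[258.0, 128.0], [259.0, 194.0], [208.0, 42.0]]
t 22.675 [610.4 214.5 139.7] yaw 1.501
[0.01, -0.18, -0.12]
[0.01, 1.44, 2.67]
```

View pics/w17.png

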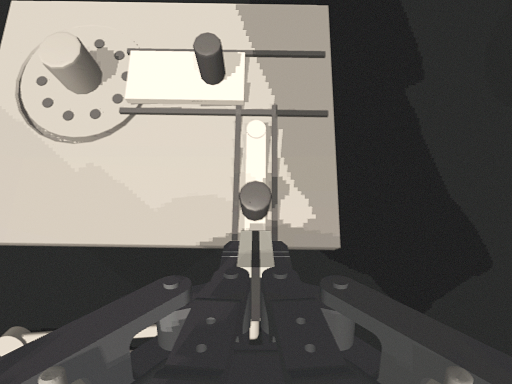

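>>> apply_moves --pt "0 0.2 0.4 0 0" --pt "0 0.4 0.8 0 0" --pt "0 0.6 1.1 0 0" --pt "0 0.8 1.4 0 0" --pt "0 1.0 1.75 0 0" --pt "0 1.2 2.1 0 0" --pt "0 1.35 2.4 0 0" --pt "0 1.45 2.6 0 0" --pt "0 1.45 2.6 0 0"

```text
clock: 23.8
eef_pos: [585.6, 216.4, 126.2]
tool_rot: [-1.57, 0.0, 1.5]
force: [0.3, 1.4, -0.3]
width: -0.0
```

Run:
```python
from fit import *
s=ctrl.read_state()
print(s['eef_pos'],s['force'],np.round(inv(s['eef_pos']),1))
p,C=shot('wrist','w18.png')
for r in (0,3,6): print(r,proj(C,deck(P0,PSI,[[8+r,99,15],[50+r,99,40.5],[0,75,40.5]])).round(0).tolist())
```

```text
[585.59373517 216.44870557 126.20478596] [ 0.33088503  1.38137325 -0.31768621] [49.9 98.2 51.2]
0 [[257.0, 134.0], [257.0, 201.0], [204.0, 94.0]]
3 [[257.0, 139.0], [257.0, 208.0], [204.0, 94.0]]
6 [[257.0, 144.0], [257.0, 215.0], [204.0, 94.0]]
```

View pics/w18.png

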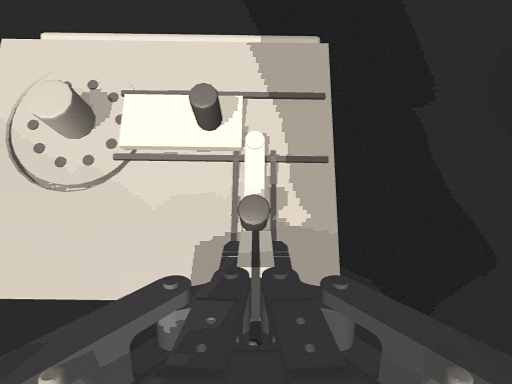

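>>> apply_moves --pt "0 0.05 0.1 0 0" --pt "0 0.1 0.2 0 0" --pt "0 0.15 0.3 0 0" --pt "0 0.2 0.35 0 0" --pt "0 0.2 0.35 0 0"

```text
clock: 24.48
eef_pos: [582.7, 216.7, 124.6]
tool_rot: [-1.572, -0.0, 1.5]
force: [2.0, -0.0, 1.3]
width: -0.0
```

Run:
```python
from fit import *
s=ctrl.read_state()
print(s['eef_pos'],s['force'],np.round(inv(s['eef_pos']),1))
p,C=shot('wrist','w19.png')
for r in (0,3,6): print(r,proj(C,deck(P0,PSI,[[8+r,99,15],[50+r,99,40.5],[0,75,40.5]])).round(0).tolist())
```

```text
[582.73798935 216.6742277  124.59853285] [ 2.03522114 -0.03737276  1.27135474] [47.  98.2 49.6]
0 [[256.0, 139.0], [257.0, 209.0], [204.0, 101.0]]
3 [[256.0, 145.0], [257.0, 216.0], [204.0, 101.0]]
6 [[256.0, 150.0], [257.0, 223.0], [204.0, 101.0]]
```

View pics/w19.png

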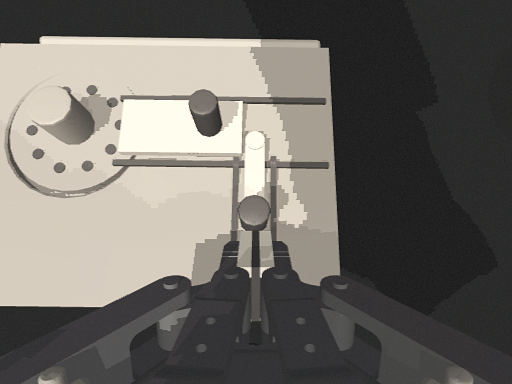

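>>> apply_moves --pt "0 0.05 0.1 0 0" --pt "0 0.1 0.2 0 0" --pt "0 0.15 0.3 0 0" --pt "0 0.15 0.3 0 0"

```text
clock: 25.02
eef_pos: [582.3, 216.8, 124.3]
tool_rot: [-1.576, -0.001, 1.499]
force: [7.2, -1.9, 4.7]
width: 0.0
```

Run:
```python
from fit import *
s=ctrl.read_state()
print(s['eef_pos'],s['force'],np.round(inv(s['eef_pos']),1))
```

```text
[582.26349056 216.79097611 124.25829896] [ 7.16504993 -1.90117151  4.74678066] [46.5 98.3 49.3]
```

>>> apply_moves --pt "0 0.1 0.15 0 0" --pt "0 0.1 0.2 0 0" --pt "0 -0.6 -1.2 0 0" --pt "0 -4 -1.2 0 0" --pt "0 -8 -1 0 0" --pt "-3 -10 3 0 0" --pt "-6 -10 6 0 0" --pt "-7 -10 8 0 0" --pt "-7 -10 8 0 0" --pt "-7 -10 8 0 0"

```text
clock: 26.28
eef_pos: [494.8, 153.4, 222.8]
tool_rot: [-1.57, -0.0, 1.5]
force: [-0.0, -1.0, 0.9]
width: -0.1
```

Run:
```python
from fit import *
s=ctrl.read_state()
print(s['eef_pos'],s['force'],np.round(inv(s['eef_pos']),1))
p,C=shot('wrist','w20.png');pickle.dump(C,open('c20.pkl','wb'))
overlay('pics/w20.png',C,P0,PSI,0,0,'pics/ov20.png',(150,90,420,290),2.9)
for n in ['scene','side']:
    _,D=shot(n,n+'20.png')
a=cv2.imread('pics/side20.png')[140:220,200:290];b=cv2.imread('pics/scene20.png')[130:210,230:320]
cv2.imwrite('pics/fin.png',cv2.resize(np.hstack([a,b]),(800,356),interpolation=cv2.INTER_CUBIC))
```

```text
[494.83492053 153.359812   222.77740621] [-0.00999044 -1.03124513  0.87940687] [-36.3  28.9 147.8]
```

View pics/ov20.png

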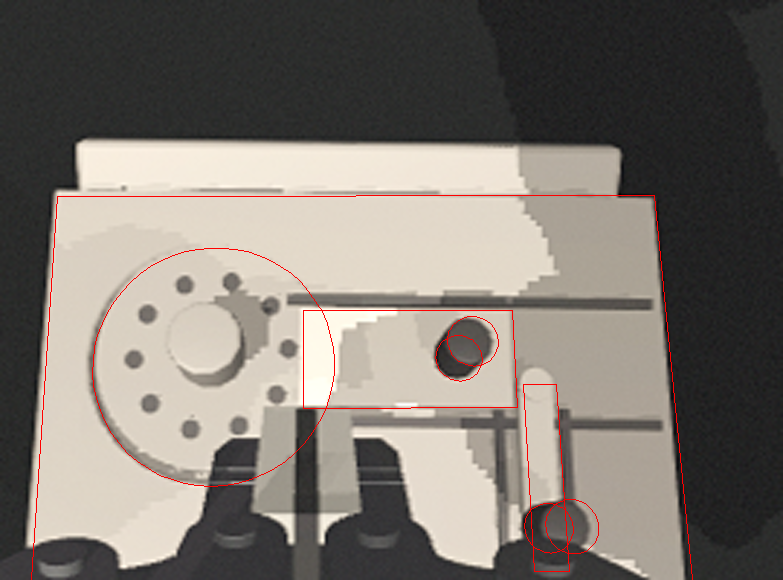

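View pics/fin.png

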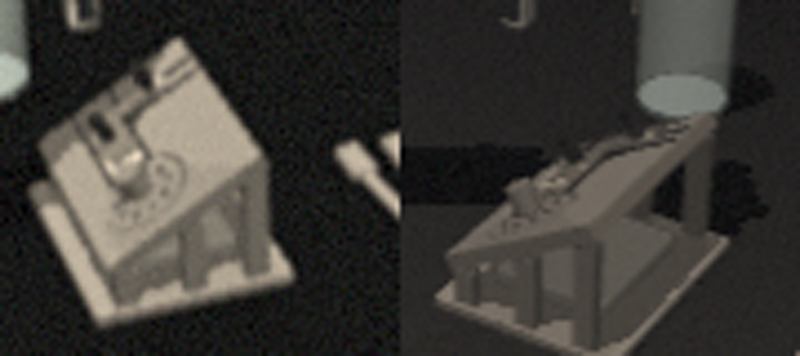

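Run:
```python
from fit import *
from scipy.optimize import least_squares
C=pickle.load(open('c20.pkl','rb'))
e=np.array([(185,285),(232,282),(271,306),(288,349),(277,394),(239,426),(190,429),(150,404),(134,359),(147,314),(204,341)])/2.9+[149.5,89.5]
N=np.arange(10)
def f(p,full=False):
    x,y,z,rx,ry,a,R=p
    t=a+N*2*np.pi/10
    X=np.c_[R*np.cos(t),R*np.sin(t),0*t+7]; X=np.vstack([X,[0,0,33]])
    X=X@Rn.from_euler('xy',[rx,ry]).as_matrix().T+[x,y,z]
    return np.r_[(proj(C,deck(P0,PSI,X))-e).ravel(), (R-25)*.1, z*.5]
best=min((least_squares(f,[0,0,0,0,0,a,25],method='trf') for a in np.linspace(0,.6,3)+0 for _ in [0]),key=lambda r:r.cost)
b2=min((least_squares(lambda p:f(p) if 1 else 0,[0,0,0,0,0,a,25]) for a in np.linspace(0,6.2,20)),key=lambda r:r.cost)
N=-N
b3=min((least_squares(f,[0,0,0,0,0,a,25]) for a in np.linspace(0,6.2,20)),key=lambda r:r.cost)
for b in (b2,b3): print(b.cost,np.round(b.x[:3],1),np.degrees(b.x[3:5]).round(1),b.x[6])
```

```text
1.1155163816279676 [-2.5 -0.4  0. ] [  11.4 -158.2] 25.122570634254465
0.29020940092958886 [-3.  -0.8 -0. ] [-0.9  2.3] 23.9536015583604
```

```bash
python3 -c "
from h import *
rel(W(-39,-3,40),W(-39,-3,0),W(-39,-3,-6))"
```

```text
t 26.425 [495.1 153.4 222.6] yaw 1.5
[-3.2, 10.76, 0.29]
[-3.21, 14.76, 0.29]
[-3.21, 15.36, 0.29]
```

>>> apply_moves --pt "-3.2 5 0.3 0 0" --pt "-3.2 10.8 0.3 0 0" --pt "-3.2 10.8 0.3 0 0" --pt "-3.2 13 0.3 0 0" --pt "-3.2 14.8 0.3 0 0" --pt "-3.2 15.0 0.3 0 0" --pt "-3.2 15.0 0.3 0 0"

```text
clock: 27.3
eef_pos: [490.6, 121.8, 74.4]
tool_rot: [-1.573, -0.001, 1.5]
force: [-0.1, 0.3, 0.9]
width: -0.3
```

Run:
```python
from fit import *
s=ctrl.read_state()
print(s['force'],np.round(inv(s['eef_pos']),1))
shot('wrist','w21.png')
```

```text
[-0.11604378  0.25955614  0.93050736] [-38.3  -2.9  -0.6]
```

View pics/w21.png

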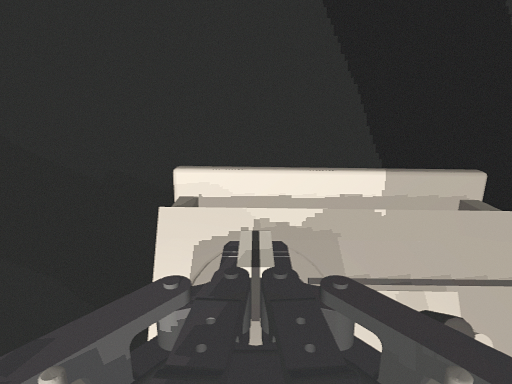

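Free so far. I'll lower it in small steps to feel the plate.

>>> apply_moves --pt "0 0.2 0 0 0" --pt "0 0.4 0 0 0" --pt "0 0.5 0 0 0" --pt "0 0.5 0 0 0"

```text
clock: 27.85
eef_pos: [489.3, 121.0, 67.8]
tool_rot: [-1.571, 0.0, 1.5]
force: [-0.8, -0.5, -0.3]
width: -0.2
```

>>> apply_moves --pt "0 0.1 0 0 0" --pt "0 0.2 0 0 0" --pt "0 0.2 0 0 0"

```text
clock: 28.22
eef_pos: [489.3, 121.1, 65.8]
tool_rot: [-1.571, 0.0, 1.5]
force: [-0.2, -0.2, -0.1]
width: -0.1
```

>>> apply_moves --pt "0 0.1 0 0 0" --pt "0 0.2 0 0 0" --pt "0 0.2 0 0 0"

```text
clock: 28.6
eef_pos: [489.6, 121.1, 64.8]
tool_rot: [-1.572, 0.0, 1.5]
force: [-2.4, 0.1, 9.9]
width: -0.1
```

>>> apply_moves --pt "0 -2 0.3 0 0" --pt "0 -6 0.5 0 0" --pt "0 -12 0.5 0 0" --pt "0 -17 0.5 0 0" --pt "0 -17 0.5 0 0" --pt "0 -17 0.5 0 0"

```text
clock: 29.35
eef_pos: [483.9, 120.9, 233.4]
tool_rot: [-1.57, 0.001, 1.5]
force: [-0.3, -0.2, -1.3]
width: 0.1
```

Run:
```python
from fit import *
s=ctrl.read_state();print(s['clock'],s['eef_pos'],s['force'])
shot('wrist','w22.png'); shot('scene','scene22.png')
```

```text
29.35 [483.87321058 120.94603984 233.40993232] [-0.25030847 -0.16887255 -1.25128828]
```

View pics/w22.png

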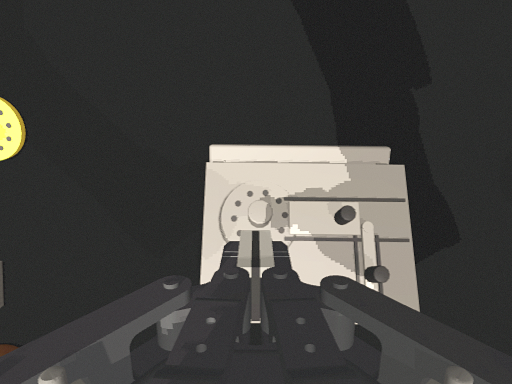

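View pics/scene22.png

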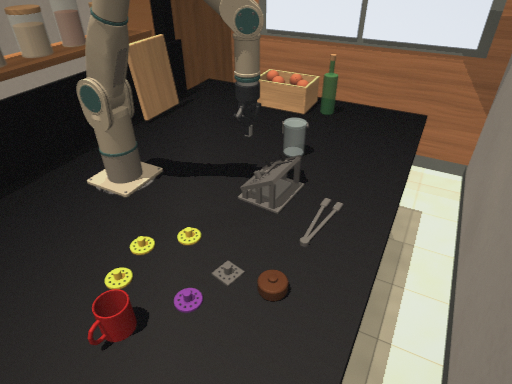

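The last pictures show the insert seated, with its knob at wrist (260,211). The retainer is closed over its rim (grip at (345,215)) and the lock is down (grip at (377,274)). The other things look untouched.

```bash
python3 -c "
from cell import ctrl
print(ctrl.finish_job())"
```

```text
the job is handed in; nothing more can be done
None
```

The job is done and handed in at about 29 s of the 61 s allowed; the hand-in gave no verdict. I slid the lock up, drew the retainer back about 31 mm and seated the steel round insert knob up. Then I pushed the retainer and the lock back to their stops and moved the arm clear.

**What went wrong on the way:** the first push on the lock passed over its grip without moving it. I caught this in the picture and repeated it lower.

**Last checks:**
- **Retainer and lock:** the retainer stopped moving at about 7 N and the lock at about 8 N. In the pictures both stand at their closed places, to within about 1–2 mm.
- **Insert seating:** the two checks disagreed slightly. A fit to the insert's ring of holes gave a tilt of 1–2°, which I put down to measuring error. When I pressed near its low edge with about 10 N, contact came at the height of a flush plate, so I take it as flat.
- **Other things:** in the last scene picture the square insert, the look-alikes and the other things appear where they were.

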